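Clip the brass test weight into the snap hook

TASK

Take the brass test weight by its square steel grip and push its eye over the free nose of the snap hook, against the sprung gate, until the eye has passed inside and the gate has snapped shut behind it; then let the weight down gently so that it hangs from the hook, still and upright. Let the eye itself open the gate: keep the robot off the hook and its stand, never press the weight hard against the hook (about 15 N is too much), and leave the other things on the bench where they are.

Things in the scene. Friction and masses are not known exactly. Their poses are not given: they have to be found in the camera images.
- weight: Loose brass weight, about 0.3 kg, 112 mm tall, standing; origin under its centre, z up. Round body 42 mm across, 32 tall; thin neck; upright ring eye (6 mm round wire, 34 mm outside, 22 mm hole) in the weight's y-z plane, so its hole runs along the weight's x axis; on top a dark 12 x 12 mm square steel grip, sides along x and y, 71 to 112 mm above the underside
- eye (a point): centre of the weight's eye, 56 mm above its underside
- grip (a point): point on the weight's axis in its square grip, 97 mm above the underside and 41 mm above the eye's centre: a good height to grasp it
- stand: Fixed green stand; origin under the centre of its 100 x 90 x 14 mm base. A 24 x 30 mm post, 127 mm tall, clamps the level shank of the snap hook along the stand's x axis, 120 mm up. The hook reaches out to the stand's -x side: from above a U open toward -x, one arm (free nose) at y = 0, the other (spine, with the gate's hinge knuckle, 12 mm across, at its end) at y = +26 mm
- mouth (a point): fixed point of the stand, 112 mm to its -x side and 120 mm up, on the nose line. With the shank at mid setting the gate line and the end of the nose lie here (rounded tip 3.5 mm farther out). But the shank may be clamped up to 20 mm either way along x; this is not measured: find it by feel or sight. It does not slide in use
- throat (a point): fixed point of the stand 10 mm to the +y side of the mouth, where one side of the eye's ring should go in. The nose is 7 mm round bar, the throat is clear from y = 3.5 to 20 mm. The eye goes on along the stand's +x, its hole facing along x, at nose height, its centre best 4 mm to the -y side of the nose line; the ring's other side passes outside the nose
- back (a point): fixed point of the stand, 25 mm to the +x side of the mouth: inner face of the hard closed end of the U at mid setting (shifts with the shank, like the gate). The eye's wire centre is stopped 22 mm beyond the gate line; hanging freely, the eye's centre comes to lie about 7 mm below the nose line
- gate (a joint): sprung brass gate, a 5 mm bar hinged on a vertical axis at the spine's end, reaching across the throat to the nose; 0 rad shut, growing as it swings inward (+x), 1.25 at most. It resists the eye with about 2 N at first, up to 4 N wide open; once the wire's centre is 16 to 19 mm past the gate line the gate slips off and snaps shut behind it
- barrel: bystander: cracked black hard-rubber clarinet barrel with nickel rings, 33 mm across, 65 mm tall, standing; origin under its centre
- vial: bystander: corked cobalt glass vial, 28 mm across, 62 mm tall, standing; origin under its centre
- key: bystander: tarnished nickel bridge key, about 110 mm long along x, 5 mm high, lying flat; origin under its middle
- slug: bystander: small brass weight without an eye, 30 mm across, 34 mm tall; origin under its centre
There are look-alikes about, which are no part of the job. Leave any red look-alike of the weight alone.

How it is judged:
By the outcome, as a careful person would: the job done as asked, in the order asked, and still so for the second after the job is handed in, with the robot touching nothing.
It also fails if it takes over 58 s, if anything falls off the work surface, if the arm or the gripper's body presses on something with over 40 N, if the wrist force passes 120 N, or if a joint passes its speed limit or range.

ROBOT

A 6-joint arm with a two-finger parallel gripper is mounted at the origin on the work surface. World frame = base frame: x ahead of the robot, y to its left, z up, the work surface at z = 0. Lengths are in m, angles in rad, forces in N, time in s.
With the tool pointing down it reaches from about 0.35 to 0.85 m from the base axis. Payload 8.1 kg.
Tool frame: the origin (TCP) lies at the very end of the fingers, on their centre line; the grasp point (between the pads) lies robot.tcp_to_grasp behind it (robot.tcp_to_grasp is the distance from the TCP to the grasp point, in m); z points along the fingers, y is the line along which they close (so a half turn about z gives the same grasp; the last joint's range is limited). The gripper opens to 93 mm and grips with 3 to 60 N. Pads are 15 mm wide; open, the fingers measure 128 mm over their backs; the gripper's body (75 mm by 188 mm) begins 65 mm behind the grasp point.
Start: joints at [-1.278, 0.13, 1.488, -0, 1.523, -0.085], TCP at [0.221, -0.558, 0.219] pointing down, gripper open.
Joint ranges: [-2.96, 2.96], [-0.89, 2.26], [0.02, 2.5], [-1.34, 4.48], [0, 2.73], [-2.66, 2.66]. Speed limits (rad/s): [2.39, 2.39, 2.79, 3.14, 3.14, 3.14].

INTERFACE

Orientations are given as a rotation vector (axis times angle).
In Python, from plant import robot gives the robot as it stands. The module is installed in compiled form; this text tells all that it offers.
- The arm moves only by the shell command python3 -m pendant 'ROWS' [FORCE]. ROWS is JSON, a list that holds one entry, the list of rows, each a list of 5 numbers: the opening, from 0 (shut) to 1 (fully open), then the shift along the tool's x, y, z in cm, then the turn about the tool's z in degrees. In form: [[[fingers, x, y, z, roll], ...]]. A call has 1 to 8 rows; each row shifts and turns the commanded pose from where the row before left it, along the tool's axes as they then stand; what a row does not reach is not made up. A row lasts 1/10 s, in which the tool goes at most 50 mm and 8.59 degrees, less where a joint would pass 70% of its speed; a pose out of reach is approached as far as the arm can. A call is refused whole if a number of a shift passes 5 or a number of a turn 8.59, either way. A call with a gripper value outside its range is refused whole. The fingers move at their own pace and stop on an object; FORCE is the grip in N (left out, the last holds). Time passes only in rows, so rows that do not move let the fingers close. It gives the time, the measured TCP pose, the force, the opening and the grip force at its end, in the units of the state.
- robot.read_state(): the state, without advancing time (a new reading comes with each control period).
- robot.read_camera(name): name is "scene" or "top" or "wrist"; returns a dict with "img" (384x512x3 uint8, blue, green, red), "K" (3x3 intrinsics, pixels), "pose" (4x4, takes a point from camera to world coordinates). Camera axes: x right, y up, looking along -z (the intrinsics and any distortion apply to the point x, -y, -z); pixel columns grow to the right and rows downward; lengths in m; the calibration is good to about 2 mm. A picture is of the moment at which its call begins. There is no depth.
- robot.close_job(): hands the job in; it is judged then, once.
The state is a dict: "t": time; "q": joint angles; "dq": joint speeds; "joint_torque": joint torques, N m; "tool_pos": TCP position; "orientation": TCP orientation; "force": force on the tool from outside, world axes, zero at the start; "wrist_torque": the same for the moment, N m; "opening": finger opening in m; "gripper_force": force on a finger pad.
Only numpy, scipy, OpenCV 4.12 (cv2) and the standard library are available. Lean on these libraries where they do the work, as an engineer would, in place of code of your own. Each camera call takes 0.05 s, during which the arm holds its last target. There are 200 camera calls.

## Working session

There is one attempt and no reset: what is moved stays moved. The work goes in short steps, Python scripts to look and compute and a shell command to move; the robot and the scene stay as the last step left them, time stands still between calls to the robot, and variables do not carry over. Pictures are saved under pics/ and viewed, at most 10 in all, crops included, and the job is handed in when it is done.

```bash
mkdir -p pics
cat > h.py <<'E'
import numpy as np, cv2
from plant import robot
def cam(n):
    c=robot.read_camera(n); return c["img"],np.array(c["K"]),np.array(c["pose"])
def ray(K,P,u,v):
    d=np.linalg.inv(K)@[u,v,1]; d=P[:3,:3]@[d[0],-d[1],-d[2]]; return P[:3,3],d/np.linalg.norm(d)
def onz(K,P,u,v,z):
    o,d=ray(K,P,u,v); return o+d*(z-o[2])/d[2]
def proj(K,P,p):
    q=P[:3,:3].T@(np.array(p)-P[:3,3]); q=K@[q[0],-q[1],-q[2]]; return q[:2]/q[2]
def two(r1,r2):
    (o,d),(p,e)=r1,r2
    s=np.linalg.lstsq(np.c_[d,-e],p-o,rcond=None)[0]; a=o+d*s[0]; b=p+e*s[1]
    return (a+b)/2,np.linalg.norm(a-b)
E
python3 - <<'E'
from h import *
s=robot.read_state(); print(s, robot.tcp_to_grasp)
for n in("top","scene"):
    i,K,P=cam(n); cv2.imwrite(f"pics/{n}0.png",i); np.savez(f"{n}0.npz",i=i,K=K,P=P)
    print(n,K.round(1).tolist(),P.round(3).tolist(), robot.read_camera(n).keys())
E
```

```text
{'t': 0.0, 'q': array([-1.27838355e+00,  1.31151422e-01,  1.48927504e+00,  4.44786850e-06,
        1.52300162e+00, -8.53976090e-02]), 'dq': array([ 4.07695285e-04,  7.12585034e-04, -2.76408636e-04,  1.67688707e-03,
        6.12867425e-04,  9.89326042e-05]), 'joint_torque': array([-1.68587325e-03, -5.59842753e+01, -4.91763031e+01,  7.62224430e-02,
        3.53387534e-02, -1.19147703e-04]), 'tool_pos': array([ 0.22119043, -0.55712748,  0.2175956 ]), 'orientation': array([-3.08391149e+00, -5.89596572e-01,  2.90777109e-04]), 'force': array([-0.24104118, -0.12113627,  0.83260418]), 'wrist_torque': array([0.02314053, 0.00185313, 0.01274083]), 'gripper_force': 0.0, 'opening': 0.09299386976567273} 0.0188
top [[432.7, 0.0, 256.6], [0.0, 432.7, 188.7], [0.0, 0.0, 1.0]] [[-0.007, 0.986, -0.164, 0.341], [-1.0, -0.004, 0.02, 0.041], [0.019, 0.164, 0.986, 1.3], [0.0, 0.0, 0.0, 1.0]] dict_keys(['img', 'K', 'pose'])
scene [[375.9, 0.0, 252.9], [0.0, 375.9, 190.6], [0.0, 0.0, 1.0]] [[-0.244, -0.598, 0.763, 1.182], [0.97, -0.14, 0.2, 0.205], [-0.013, 0.789, 0.614, 0.622], [0.0, 0.0, 0.0, 1.0]] dict_keys(['img', 'K', 'pose'])
```

View pics/top0.png

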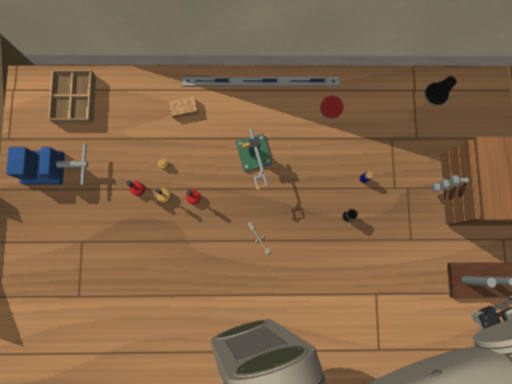

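View pics/scene0.png

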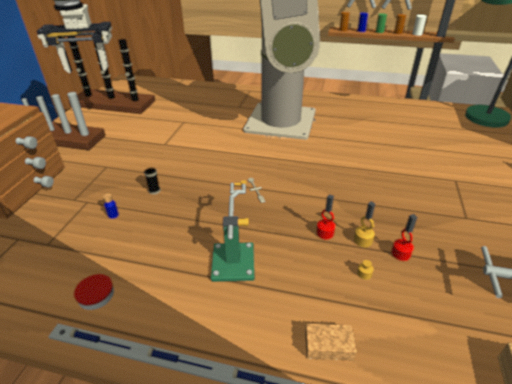

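The top view shows three weight look-alikes: red at (137,188), brass at (162,195) and red at (193,197). The small brass slug at (163,163) has no eye. My choice is the brass one at (162,195), which is (366,238) in the scene view. The stand is at (254,153), with its hook reaching down to (260,185). Next is one close crop of both.

Run:
```python
from h import *
t=np.load("top0.npz")["i"]; s=np.load("scene0.npz")["i"]
z=lambda i,x,y,w,h:cv2.resize(i[y:y+h,x:x+w],(400,300),interpolation=cv2.INTER_CUBIC)
a=np.hstack([z(t,125,170,80,60),z(t,225,130,80,60)]); b=np.hstack([z(s,310,190,112,84),z(s,190,170,112,84)])
cv2.imwrite("pics/crop1.png",np.vstack([a,b]))
```

```text
(no output)
```

View pics/crop1.png

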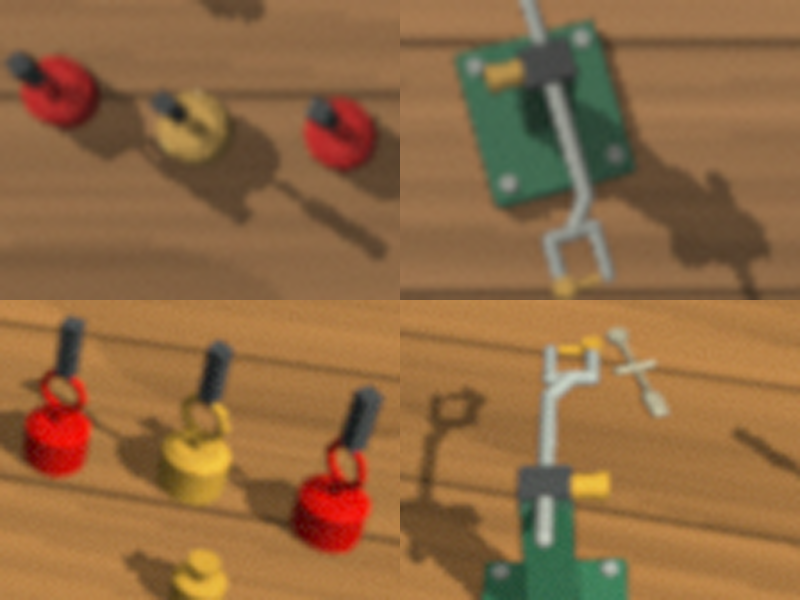

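The crop confirms the brass weight with its eye and dark grip, at top pixel (163,195), with a red one on each side. The hook's nose end is at top (266,186) and scene (232,183). The knuckle is at top (258,187) and scene (244,182).

Run:
```python
from h import *
T=np.load("top0.npz"); S=np.load("scene0.npz")
tk=T["K"],T["P"]; sk=S["K"],S["P"]
c=[onz(*tk,*p,.014) for p in [(236.4,141.4),(263,134.4),(271.6,164.4),(244.4,171.4)]]
print("corners",np.round(c,3), np.linalg.norm(np.diff(c+[c[0]],axis=0),axis=1).round(3))
m=np.mean(c,0); a=(c[0]+c[1]-c[2]-c[3])[:2]; yaw=np.arctan2(a[1],a[0]); print("stand",m.round(4),np.degrees(yaw))
R=np.array([[np.cos(yaw),-np.sin(yaw)],[np.sin(yaw),np.cos(yaw)]])
for n,p,q in [("nose",(266.4,185.6),(232,183.4)),("knuckle",(258,187.4),(243.8,181.8)),]:
    w,e=two(ray(*tk,*p),ray(*sk,*q)); print(n,w.round(4),"gap",round(e,4),"stand frame",(R.T@(w[:2]-m[:2])).round(4))
    w=onz(*tk,*p,.12);print("  top z=.12",w.round(4),(R.T@(w[:2]-m[:2])).round(4))
# weight: brass mask
for n,D,(x,y,w,h),z in [("top",T,(145,180,35,30),.032),("scene",S,(350,225,32,25),.016)]:
    i=D["i"][y:y+h,x:x+w]; hsv=cv2.cvtColor(i,cv2.COLOR_BGR2HSV)
    mk=cv2.inRange(hsv,(20,140,90),(34,255,255)); 
    k=max(cv2.findContours(mk,0,2)[0],key=cv2.contourArea); r=cv2.minEnclosingCircle(k); u,v=r[0][0]+x,r[0][1]+y
    print(n,(u,v),r[1],onz(D["K"],D["P"],u,v,z).round(4))
# grip top: top crop (162,100), scene crop (218,345)
w,e=two(ray(*tk,125+160/5,170+100/5),ray(*sk,310+218*.28,190+345*.28-84)); print("griptop",w.round(4),e.round(4))
s=robot.read_state(); from scipy.spatial.transform import Rotation as Ro
print(Ro.from_rotvec(s["orientation"]).as_matrix().round(3)); 
c=robot.read_camera("wrist"); print(np.array(c["pose"]).round(3).tolist(),np.array(c["K"]).round(1).tolist())
```

```text
corners [[ 0.702  0.076  0.014]
 [ 0.724 -0.006  0.014]
 [ 0.629 -0.031  0.014]
 [ 0.608  0.052  0.014]] [0.085 0.098 0.086 0.097]
stand [0.6657 0.0226 0.014 ] 14.721774432452198
nose [ 0.5452 -0.0097  0.1208] gap 0.0008 stand frame [-0.1247 -0.0006]
  top z=.12 [ 0.5455 -0.0101  0.12  ] [-0.1246 -0.001 ]
knuckle [0.5393 0.0149 0.1251] gap 0.0031 stand frame [-0.1242  0.0247]
  top z=.12 [0.5405 0.0132 0.12  ] [-0.1235  0.0228]
top (167.0, 200.0) 9.999999747378752e-05 [0.5189 0.2796 0.032 ]
scene (366.22375679016113, 234.8314914703369) 11.940607070922852 [0.5293 0.2981 0.016 ]
griptop [0.5353 0.2919 0.1146] 0.0008
[[ 0.929  0.369 -0.   ]
 [ 0.369 -0.929  0.001]
 [ 0.    -0.001 -1.   ]]
[[0.369, 0.888, 0.275, 0.298], [-0.929, 0.353, 0.108, -0.527], [-0.001, -0.295, 0.955, 0.384], [0.0, 0.0, 0.0, 1.0]] [[268.1, 0.0, 254.1], [0.0, 268.1, 188.1], [0.0, 0.0, 1.0]]
```

```bash
python3 -m pendant '[[[0.6,0,0,0,-8.5],[0.6,0,0,0,-8.5],[0.6,0,0,0,-8.5],[0.6,0,0,0,-8.5],[0.6,0,0,0,-8.5],[0.6,0,0,0,-8.5],[0.6,0,0,0,-8.5],[0.6,0,0,0,-8.5]]]' 20; python3 -m pendant '[[[0.6,4.5,1.7,0,0],[0.6,4.5,1.7,0,0],[0.6,4.5,1.7,0,0],[0.6,4.5,1.7,0,0],[0.6,4.5,1.7,0,0],[0.6,4.5,1.7,0,0],[0.6,4.5,1.7,0,0],[0.6,4.5,1.7,0,0]]]'; python3 -m pendant '[[[0.6,4.5,1.7,0,0],[0.6,4.5,1.7,0,0],[0.6,4.5,1.7,0,0],[0.6,4.5,1.7,0,0],[0.6,4.5,1.7,0,0],[0.6,4.5,1.7,0,0],[0.6,4.5,1.7,0,0],[0.6,4.5,1.7,0,0]]]'
```

```text
t: 1.05
tool_pos: [0.2213, -0.5576, 0.2185]
orientation: [-2.221, -2.221, -0.0]
force: [0.4, -0.7, 0.6]
opening: 0.0556
gripper_force: 0.0
t: 1.85
tool_pos: [0.3598, -0.1968, 0.2188]
orientation: [2.228, 2.214, 0.0]
force: [0.2, -0.2, -0.8]
opening: 0.0557
gripper_force: 0.0
t: 2.65
tool_pos: [0.4981, 0.1628, 0.2187]
orientation: [2.228, 2.215, 0.001]
force: [1.2, -0.7, 0.1]
opening: 0.0558
gripper_force: 0.0
```

```bash
python3 -m pendant '[[[0.6,4.3,1.2,0,0],[0.6,4.3,1.2,0,0],[0.6,4.3,1.2,0,0],[0.6,0,0,0,0]]]'
python3 - <<'E'
from h import *
i,K,P=cam("wrist"); np.savez("w1.npz",i=i,K=K,P=P); cv2.imwrite("pics/w1.png",cv2.resize(i,(800,600)))
print(P.round(3).tolist(), proj(K,P,(.535,.292,.112))*1.5625)
E
```

```text
t: 3.05
tool_pos: [0.5342, 0.2939, 0.2169]
orientation: [-2.223, -2.218, 0.001]
force: [-0.3, -0.4, 0.2]
opening: 0.0558
gripper_force: 0.0
[[1.0, 0.001, 0.003, 0.535], [-0.002, 0.956, 0.295, 0.376], [-0.002, -0.295, 0.956, 0.383], [0.0, 0.0, 0.0, 1.0]] [398.99671372 295.11122675]
```

View pics/w1.png

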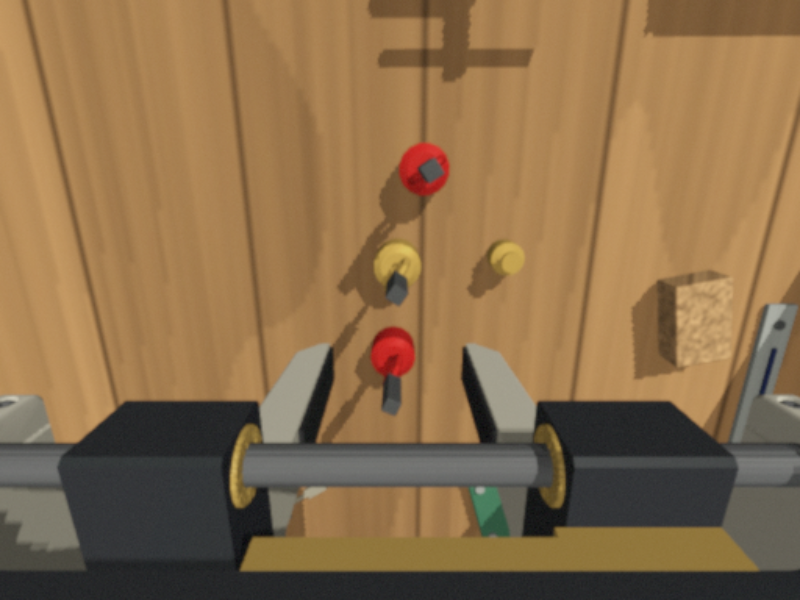

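Brass weight: body (397,263), grip top (398,293), matching the predicted (399,295). The reds are at (424,168) and (393,352). I need the yaw of its grip and ring, so I'll take a zoom.

Run:
```python
from h import *
D=np.load("w1.npz"); i=D["i"]; K,P=D["K"],D["P"]
print("axis from body top",onz(K,P,397/1.5625,260/1.5625,.032).round(4),"grip top",onz(K,P,398/1.5625,292/1.5625,.112).round(4))
c=cv2.resize(i[145:205,222:286],(640,600),interpolation=cv2.INTER_CUBIC); cv2.imwrite("pics/w1c.png",c)
```

```text
axis from body top [0.5334 0.2985 0.032 ] grip top [0.5343 0.2942 0.112 ]
```

View pics/w1c.png

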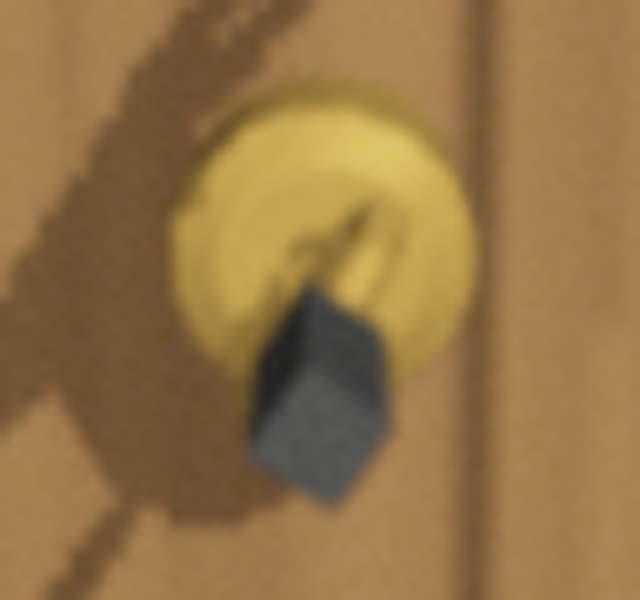

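The grip edges run at about -37° and 53°, and the ring shows along 53°, so the weight's x axis is about -37°. The axis is at about (0.5345, 0.2925). I'll roll +37° so the fingers close along the weight's x, then descend.

```bash
python3 -m pendant '[[[0.5,-0.15,0.03,0,7.4],[0.5,0,0,0,7.4],[0.5,0,0,0,7.4],[0.5,0,0,0,7.4],[0.5,0,0,0,7.4],[0.5,0,0,4,0],[0.5,0,0,3,0],[0.5,0,0,0,0]]]' 20
python3 - <<'E'
from h import *
i,K,P=cam("wrist"); np.savez("w2.npz",i=i,K=K,P=P); s=robot.read_state()["tool_pos"]
print(proj(K,P,(.5345,.2925,.112)),proj(K,P,(s[0],s[1],.112)),s)
cv2.imwrite("pics/w2.png",cv2.resize(i[130:330,150:370],(660,600),interpolation=cv2.INTER_CUBIC))
E
```

```text
t: 3.9
tool_pos: [0.5317, 0.2853, 0.1435]
orientation: [-2.816, -1.392, 0.014]
force: [-0.6, -0.4, -1.2]
opening: 0.0469
gripper_force: 0.0
[251.69591864 204.75402134] [255.23687737 211.7770214 ] [0.53310287 0.28608822 0.14655316]
```

View pics/w2.png

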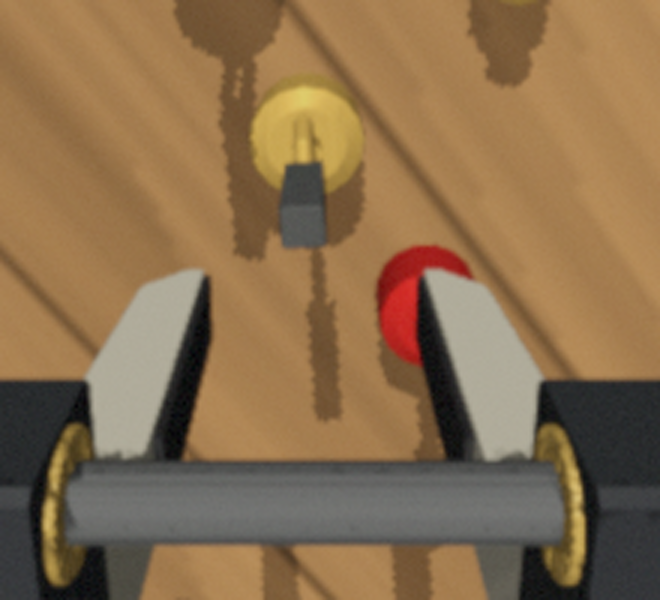

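```bash
python3 -m pendant '[[[0.4,0,0,0,0],[0.4,0,0,0,0]]]'
python3 - <<'E'
from h import *
D=np.load("w1.npz"); K,P=D["K"],D["P"]
r=onz(K,P,391/1.5625,408/1.5625,.112); print("red axis",r.round(4),onz(K,P,393/1.5625,352/1.5625,.032).round(4))
D=np.load("w2.npz"); g=onz(D["K"],D["P"],251,205.3,.112)
s=robot.read_state(); p=s["tool_pos"]; o=s["orientation"]; psi=2*np.arctan2(o[1],o[0])
x=np.array([np.cos(psi),np.sin(psi)]); y=np.array([np.sin(psi),-np.cos(psi)])
d=np.array([.5345,.2925])-p[:2]
print("psi",np.degrees(psi),"grip(w2)",g.round(4),"pos",p.round(4),"shift cm x,y",(100*d@x).round(2),(100*d@y).round(2))
d=r[:2]-[.5345,.2925]; print("red rel. weight in tool x,y (mm)",1000*d@x,1000*d@y)
E
```

```text
t: 4.15
tool_pos: [0.5363, 0.2882, 0.1514]
orientation: [2.816, 1.393, 0.006]
force: [-0.2, 0.5, 0.6]
opening: 0.0387
gripper_force: 0.0
red axis [0.5291 0.2048 0.112 ] [0.5296 0.2126 0.032 ]
psi 52.627680170214134 grip(w2) [0.5338 0.2925 0.112 ] pos [0.5363 0.2882 0.1514] shift cm x,y 0.23 -0.41
red rel. weight in tool x,y (mm) -73.02297051263345 48.91815044429152
```

```bash
python3 -m pendant '[[[0.4,0.23,-0.41,0,0],[0.4,0,0,2.5,0],[0.4,0,0,2.5,0],[0.4,0,0,2.3,0],[0.4,0,0,0,0],[0.4,0,0,0,0]]]'
python3 - <<'E'
from h import *
p=robot.read_state()["tool_pos"]; print(p, (np.array([.534,.2925])-p[:2])@np.array([[np.cos(.9185),np.sin(.9185)],[np.sin(.9185),-np.cos(.9185)]]).T*1000)
E
```

```text
t: 4.75
tool_pos: [0.5331, 0.2926, 0.0765]
orientation: [-2.816, -1.393, -0.0]
force: [-0.2, 0.6, 0.2]
opening: 0.0371
gripper_force: 0.0
[0.53311062 0.29255679 0.07645893] [0.49473292 0.74125596]
```

```bash
python3 -m pendant '[[[0,0,0,0,0],[0,0,0,0,0],[0,0,0,0,0],[0,0,0,0,0],[0,0,0,0,0],[0,0,0,0,0]]]' 40; python3 -m pendant '[[[0,0,0,-2,0],[0,0,0,-4,0],[0,0,0,-4,0],[0,0,0,-4,0],[0,0,0,0,0],[0,0,0,0,0]]]'
```

```text
t: 5.35
tool_pos: [0.5336, 0.2925, 0.0766]
orientation: [-2.816, -1.393, -0.003]
force: [0.1, -0.2, 6.2]
opening: 0.0121
gripper_force: 40.0
t: 5.95
tool_pos: [0.5332, 0.2923, 0.2156]
orientation: [2.816, 1.393, 0.001]
force: [0.2, -0.3, -4.2]
opening: 0.0115
gripper_force: 40.0
```

```bash
python3 -m pendant '[[[0,-2.2,1.5,0,0],[0,-4.1,2.7,0,0],[0,-4.1,2.7,0,0],[0,-4.1,2.7,0,0],[0,-4.1,2.7,0,0],[0,-4.1,2.7,0,0],[0,-3.6,2.5,0,0],[0,0,0,0,0]]]'; python3 -m pendant '[[[0,0,0,0,-6.5],[0,0,0,0,-7.6],[0,0,0,0,-7.6],[0,0,0,0,-7.6],[0,0,0,0,-7.6],[0,0,0,0,-7.6],[0,0,0,0,-7.6],[0,0,0,0,0]]]';python3 -m pendant '[[[0,0,0,0,0],[0,0,0,0,0]]]'
```

```text
t: 6.75
tool_pos: [0.5103, -0.028, 0.2121]
orientation: [-2.819, -1.385, 0.009]
force: [-0.2, 1.2, -4.1]
opening: 0.0117
gripper_force: 40.0
t: 7.55
tool_pos: [0.511, -0.0222, 0.2126]
orientation: [-1.912, -2.487, 0.003]
force: [0.7, 0.4, -2.9]
opening: 0.0116
gripper_force: 40.0
t: 7.75
tool_pos: [0.512, -0.0227, 0.2145]
orientation: [-1.921, -2.484, 0.001]
force: [0.3, 0.1, -3.7]
opening: 0.0119
gripper_force: 40.0
```

```bash
python3 -m pendant '[[[0,0,0,1.5,0],[0,0,0,2.5,0],[0,0,0,2.4,0],[0,0,0,1,0],[0,0,0,0,0],[0,0,0,0,0],[0,0,0,0,0]]]'
python3 - <<'E'
from h import *
s=robot.read_state(); print(s["tool_pos"],s["force"])
p=s["tool_pos"]; e=np.array([p[0],p[1],p[2]-.0206])
z=lambda i,c,w,h:cv2.resize(i[c[1]-h//2:c[1]+h//2,c[0]-w//2:c[0]+w//2],(400,300),interpolation=cv2.INTER_CUBIC)
out=[]
for n in("top","scene","wrist"):
    i,K,P=cam(n); np.savez(f"{n}3.npz",i=i,K=K,P=P); c=proj(K,P,e); print(n,c)
    if n=="wrist": out.append(cv2.resize(i,(400,300)))
    else:
        c=c.astype(int); print(c); out.append(z(i,c,100,76) if n=="scene" else z(i,c,80,60))
out.append(out[0]*0)
cv2.imwrite("pics/h3.png",np.vstack([np.hstack(out[:2]),np.hstack(out[2:])]))
E
```

```text
t: 8.45
tool_pos: [0.5136, -0.0232, 0.1431]
orientation: [1.917, 2.486, 0.002]
force: [1.2, -0.4, -3.0]
opening: 0.0117
gripper_force: 40.0
[ 0.51355487 -0.0231911   0.14311284] [ 1.21004018 -0.42783519 -3.03406426]
top [271.32882702 196.85555899]
[271 196]
scene [230.09520727 173.93449539]
[230 173]
wrist [254.53537667 219.75333173]
```

View pics/h3.png

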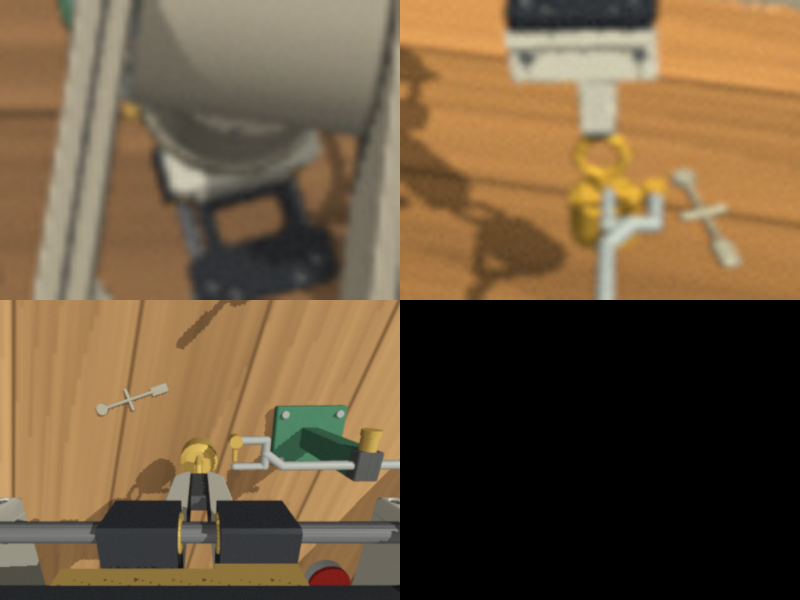

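The views show the eye clear of the nose and squared up to it. In the wrist view (full-size pixels) the nose end is near (301,212), the knuckle near (303,182) and the eye near (255,220). I'll measure the nose numerically.

Run:
```python
from h import *
D=np.load("wrist3.npz"); i,K,P=D["i"],D["K"],D["P"]
h=cv2.cvtColor(i,cv2.COLOR_BGR2HSV); roi=(slice(172,225),slice(285,350))
m=((h[...,1]<60)&(h[...,2]>120)).astype(np.uint8)
print("\n".join("%d "%(r)+"".join("#" if m[r,c] else "." for c in range(285,350)) for r in range(180,222)))
p=robot.read_state()["tool_pos"]; yaw=np.radians(14.65); u=np.array([np.cos(yaw),np.sin(yaw)]);v=np.array([-u[1],u[0]])
np.savez("pz.npz",p=p)
for r in range(203,222,2):
    c=[c for c in range(285,330) if m[r,c]]
    if c: w=onz(K,P,c[0],r,.12); d=w[:2]-p[:2]; print(r,c[0],w.round(4),"rel eye: along",(d@u*1000).round(1),"across",(d@v*1000).round(1))
```

```text
180 ..........................####################################...
181 ..........................####################################...
182 ..........................####################################...
183 ..........................####################################...
184 ..........................####################################...
185 ....................................................##########...
186 ....................................................##########...
187 ....................................................#########....
188 ....................................................#########....
189 ....................................................#########....
190 ....................................................#########....
191 ...................................................##########....
192 ...................................................##########....
193 ...................................................##########....
194 ...................................................###########...
195 ..............................................
[... 1464 characters left out ...]
#################........
217 ................#######.#################............###.........
218 .................................................................
219 .................................................................
220 .................................................................
221 .................................................................
209 298 [ 0.5433 -0.0074  0.12  ] rel eye: along 33.0 across 7.6
211 296 [ 0.5424 -0.0093  0.12  ] rel eye: along 31.5 across 6.0
213 296 [ 0.5428 -0.0109  0.12  ] rel eye: along 31.6 across 4.4
215 297 [ 0.5441 -0.0123  0.12  ] rel eye: along 32.5 across 2.7
217 301 [ 0.5475 -0.0131  0.12  ] rel eye: along 35.6 across 1.1
```

```bash
python3 -m pendant '[[[0,0,0,0.2,0],[0,0,0.8,0,0],[0,0,0.8,0,0],[0,0,0.6,0,0],[0,0,0.2,0,0],[0,0,0,0,0],[0,0,0,0,0],[0,0,0,0,0]]]'
cat > f.py <<'E'
from h import *
p0=np.load("pz.npz")["p"]; s=robot.read_state(); d=s["tool_pos"]-p0; y=np.radians(14.65); u=np.array([np.cos(y),np.sin(y)]);v=np.array([-u[1],u[0]])
F=s["force"]; print("adv %.1f across %.1f z %.1f mm"%(d[:2]@u*1e3,d[:2]@v*1e3,d[2]*1e3),"F along %.1f across %.1f z %.1f"%(F[:2]@u,F[:2]@v,F[2]),"t",s["t"])
E
python3 f.py
```

```text
t: 9.4
tool_pos: [0.5356, -0.0169, 0.1395]
orientation: [-1.918, -2.488, 0.0]
force: [0.3, -0.1, -4.5]
opening: 0.0117
gripper_force: 40.0
adv 23.0 across 0.4 z -3.3 mm F along 0.2 across -0.2 z -4.5 t 9.4
```

```bash
for k in 1; do python3 -m pendant '[[[0,0,0.2,0,0],[0,0,0.2,0,0],[0,0,0.2,0,0],[0,0,0.2,0,0],[0,0,0,0,0],[0,0,0,0,0]]]' >/dev/null; python3 f.py; python3 -m pendant '[[[0,0,0.2,0,0],[0,0,0.1,0,0],[0,0,0,0,0],[0,0,0,0,0]]]'>/dev/null; python3 f.py; done
```

```text
adv 31.1 across 0.3 z -3.2 mm F along -2.6 across -0.6 z -2.3 t 10.0
adv 34.2 across 0.4 z -3.3 mm F along -1.9 across -0.2 z -2.1 t 10.4
```

```bash
python3 -m pendant '[[[0,0,0.2,0,0],[0,0,0.2,0,0],[0,0,0.2,0,0],[0,0,0,0,0],[0,0,0,0,0]]]' >/dev/null; python3 f.py; python3 -m pendant '[[[0,0,0.2,0,0],[0,0,0.2,0,0],[0,0,0,0,0],[0,0,0,0,0]]]'>/dev/null; python3 f.py
```

```text
adv 40.2 across 0.2 z -3.4 mm F along -3.0 across -0.7 z -5.5 t 10.9
adv 44.7 across -0.0 z -3.0 mm F along -0.7 across -3.4 z -4.5 t 11.3
```

```bash
python3 -m pendant '[[[0,0,0.2,0,0],[0,0,0.1,0,0],[0,0,0,0,0],[0,0,0,0,0]]]'>/dev/null; python3 f.py
```

```text
adv 47.5 across 0.1 z -3.1 mm F along -0.5 across -3.5 z -4.2 t 11.7
```

```bash
python3 -m pendant '[[[0,0,0.1,0,0],[0,0,0.1,0,0],[0,0,0,0,0],[0,0,0,0,0]]]'>/dev/null; python3 f.py;  python3 -m pendant '[[[0,0,0.1,0,0],[0,0,0,0,0],[0,0,0,0,0]]]'>/dev/null; python3 f.py
```

```text
adv 49.6 across 0.1 z -3.1 mm F along 1.4 across -4.2 z -4.5 t 12.1
adv 50.6 across 0.1 z -3.0 mm F along 1.7 across -4.3 z -5.2 t 12.4
```

```bash
python3 -m pendant '[[[0,0,0.1,0,0],[0,0,0,0,0],[0,0,0,0,0]]]'>/dev/null; python3 f.py;  python3 -m pendant '[[[0,0,0.1,0,0],[0,0,0,0,0],[0,0,0,0,0]]]'>/dev/null; python3 f.py
```

```text
adv 51.5 across 0.3 z -3.1 mm F along 0.4 across -4.4 z -4.3 t 12.7
adv 52.2 across 1.0 z -3.3 mm F along 0.0 across -0.3 z -4.3 t 13.0
```

The across force dropped from -4.4 N to -0.3 N, so the gate appears to have snapped. I'll check from the wrist view.

```bash
python3 -m pendant '[[[0,0,0.1,0,0],[0,0,0,0,0]]]'>/dev/null; python3 f.py
python3 - <<'E'
from h import *
i,K,P=cam("wrist"); j,_,_=cam("scene")
a=cv2.resize(i[160:250,200:320],(400,300),interpolation=cv2.INTER_CUBIC); b=cv2.resize(j[140:215,182:282],(400,300),interpolation=cv2.INTER_CUBIC)
cv2.imwrite("pics/h4.png",np.hstack([a,b]))
E
```

```text
adv 53.3 across 0.6 z -3.2 mm F along -0.4 across 0.1 z -4.2 t 13.2
```

View pics/h4.png

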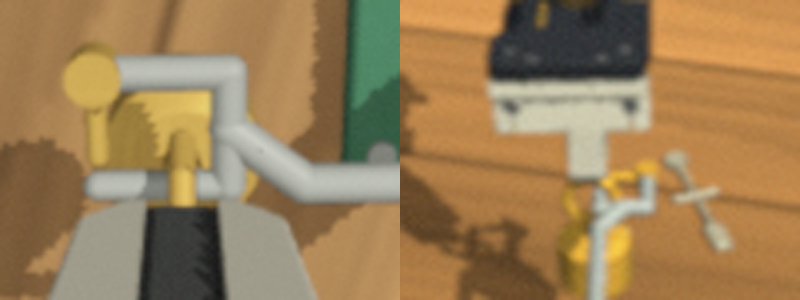

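The wrist view shows the gate back shut at (97,140) and the ring inside it at (180,170). Next I'll centre it under the nose and lower it.

```bash
python3 -m pendant '[[[0,0.2,0,0,0],[0,0.15,0,0,0],[0,0,0,0.2,0],[0,0,0,0.2,0],[0,0,0,0,0],[0,0,0,0,0]]]'>/dev/null; python3 f.py; python3 -m pendant '[[[0,0,0,0.1,0],[0,0,0,0,0],[0,0,0,0,0]]]'>/dev/null; python3 f.py; python3 -m pendant '[[[0,0,0,0.1,0],[0,0,0,0,0],[0,0,0,0,0]]]'>/dev/null; python3 f.py
```

```text
adv 53.1 across 3.9 z -7.4 mm F along -0.6 across 0.1 z -3.9 t 13.9
adv 53.2 across 3.9 z -8.3 mm F along 0.1 across 0.2 z -3.4 t 14.2
adv 53.3 across 3.8 z -9.0 mm F along 0.7 across -0.1 z -2.1 t 14.5
```

```bash
for i in 1; do python3 -m pendant '[[[0,0,0,0.05,0],[0,0,0,0,0],[0,0,0,0,0]]]'>/dev/null; python3 f.py; python3 -m pendant '[[[0,0,0,0.05,0],[0,0,0,0,0],[0,0,0,0,0]]]'>/dev/null; python3 f.py; python3 -m pendant '[[[0,0,0,0,0],[0,0,0,0,0]]]'>/dev/null; python3 f.py; done
```

```text
adv 53.5 across 3.8 z -9.3 mm F along -0.8 across -0.2 z 2.7 t 14.8
adv 53.5 across 3.7 z -9.5 mm F along -1.5 across 0.0 z 5.4 t 15.1
adv 53.5 across 3.7 z -9.5 mm F along -2.8 across -0.2 z 5.5 t 15.3
```

```bash
python3 -m pendant '[[[0,0,0,-0.06,0],[0,0,0,0,0],[0,0,0,0,0]]]'>/dev/null; python3 f.py; python3 -m pendant '[[[0,0,0,0,0],[0,0,0,0,0],[0,0,0,0,0]]]' 5; python3 f.py
```

```text
adv 53.4 across 3.8 z -9.4 mm F along 0.1 across -0.6 z 4.0 t 15.6
t: 15.9
tool_pos: [0.5642, -0.0058, 0.1334]
orientation: [1.918, 2.488, 0.001]
force: [1.8, 0.7, 2.1]
opening: 0.0122
gripper_force: 5.0
adv 53.6 across 4.0 z -9.5 mm F along 1.9 across 0.3 z 2.1 t 15.9
```

```bash
python3 -m pendant '[[[0,0,0,-0.05,0],[0,0,0,0,0],[0.14,0,0,0,0],[0.15,0,0,0,0],[0.18,0,0,0,0],[0.25,0,0,0,0],[0.35,0,0,0,0],[0.4,0,0,0,0]]]' 3; python3 -m pendant '[[[0.4,0,0,0,0],[0.4,0,0,0,0],[0.4,0,0,0,0],[0.4,0,0,0,0],[0.4,0,0,0,0]]]'; python3 f.py
python3 - <<'E'
from h import *
i,K,P=cam("wrist"); j,_,_=cam("scene")
a=cv2.resize(i[160:280,180:340],(400,300),interpolation=cv2.INTER_CUBIC); b=cv2.resize(j[140:215,182:282],(400,300),interpolation=cv2.INTER_CUBIC)
cv2.imwrite("pics/h5.png",np.hstack([a,b]))
E
```

```text
t: 16.7
tool_pos: [0.5639, -0.0059, 0.1337]
orientation: [-1.918, -2.488, 0.0]
force: [0.1, -0.2, 0.4]
opening: 0.0341
gripper_force: 0.0
t: 17.2
tool_pos: [0.5639, -0.0059, 0.1337]
orientation: [-1.918, -2.488, -0.0]
force: [-0.2, -0.0, 0.1]
opening: 0.0374
gripper_force: 0.0
adv 53.2 across 3.9 z -9.1 mm F along -0.2 across 0.0 z 0.1 t 17.2
```

View pics/h5.png

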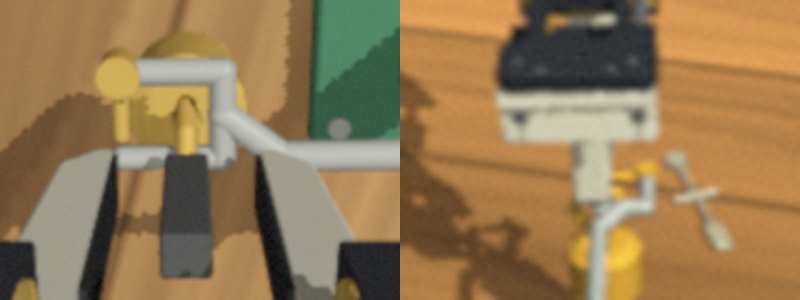

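The weight hangs from the hook with its grip centred between the open fingers, and the gate is shut. I'll back straight up, let it settle and check.

```bash
python3 -m pendant '[[[0.4,0,0,-1,0],[0.4,0,0,-2,0],[0.4,0,0,-3,0],[0.4,0,0,-4,0],[0.4,0,0,-4,0],[0.4,0,0,-2,0],[0.4,0,0,0,0],[0.4,0,0,0,0]]]'; for k in 1; do python3 -m pendant '[[[0.4,0,0,0,0],[0.4,0,0,0,0],[0.4,0,0,0,0],[0.4,0,0,0,0],[0.4,0,0,0,0],[0.4,0,0,0,0],[0.4,0,0,0,0],[0.4,0,0,0,0]]]'>/dev/null; done
python3 - <<'E'
from h import *
i,K,P=cam("wrist")
j,_,_=cam("scene"); i2=None
a=cv2.resize(i[100:280,140:380],(400,300),interpolation=cv2.INTER_CUBIC); b=cv2.resize(j[140:215,182:282],(400,300),interpolation=cv2.INTER_CUBIC)
cv2.imwrite("pics/h6.png",np.hstack([a,b]))
import subprocess
E
python3 -m pendant '[[[0.4,0,0,0,0],[0.4,0,0,0,0],[0.4,0,0,0,0]]]' >/dev/null
python3 - <<'E'
from h import *
a,_,_=cam("scene"); d=[]
from time import sleep
for _ in range(6):
    b,_,_=cam("scene"); d.append(float(cv2.absdiff(a,b)[140:230,190:270].max()))
print("scene change near weight over 0.3 s",d, robot.read_state()["force"].round(1))
E
```

```text
t: 18.1
tool_pos: [0.564, -0.0059, 0.2941]
orientation: [1.917, 2.487, 0.001]
force: [-0.6, -0.4, -0.1]
opening: 0.037
gripper_force: 0.0
scene change near weight over 0.3 s [12.0, 12.0, 13.0, 13.0, 12.0, 14.0] [ 1.3  0.1 -0.9]
```

View pics/h6.png

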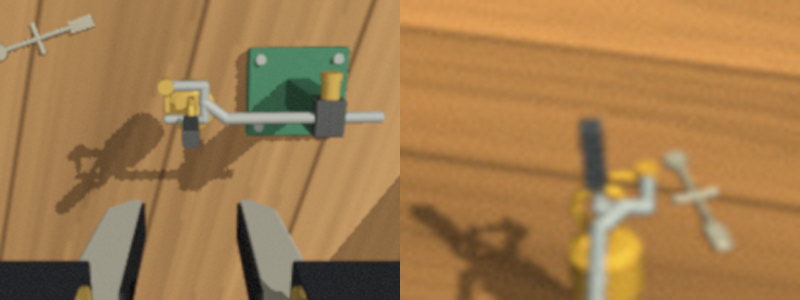

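The weight hangs on the hook, but the grip at (592,122)–(603,190) seems to lean a little. I'll measure the lean with rays from two views.

```bash
cat > lean.py <<'E'
from h import *
def grip(i,x,y,w,h):
    v=cv2.cvtColor(i,cv2.COLOR_BGR2HSV)[y:y+h,x:x+w]; m=((v[...,2]<95)&(v[...,1]<90)).astype(np.uint8)
    k=max(cv2.findContours(m,0,1)[0],key=cv2.contourArea); r=cv2.minAreaRect(k); b=cv2.boxPoints(r)+[x,y]; b=b[np.argsort(b[:,1])]
    return (b[0]+b[1])/2,(b[2]+b[3])/2,r[1]
import sys
j,K,P=cam("scene"); t,b,sz=grip(j,215,160,35,32)
print("scene top",t,"bot",b,sz)
for n,xy in(("tcp axis",(.5640,-.0059)),):
    q=[proj(K,P,(*xy,z)) for z in(.168,.127)]; print("vertical there: top,bot",np.round(q,1))
a=lambda d:np.degrees(np.arctan2(d[0],-d[1]))
print("angle seen %.1f, vertical %.1f"%(a(t-b),a(q[0]-q[1])))
i,K,P=cam("wrist"); v=cv2.cvtColor(i,cv2.COLOR_BGR2HSV)[165:195,245:262]
m=((v[...,2]<110)&(v[...,1]<90))
print("\n".join("".join("#" if c else "." for c in r) for r in m))
q=[proj(K,P,(.564,-.0059,z)) for z in(.168,.127)]; print("wrist vertical px",np.round(q,1))
E
python3 lean.py
```

```text
scene top [228.76999807 170.88999939] bot [230.92999935 186.00999832] (15.273507118225098, 3.8183767795562744)
vertical there: top,bot [[229.9 170.9]
 [230.9 186.4]]
angle seen -8.1, vertical -3.5
.................
.................
.................
.................
......#..........
.....#########...
.....#########...
....##########...
....##########...
.....#########...
.....#########...
.....#########...
.....#########...
.....##########..
.....#########...
.....##########..
.....#########...
.....#########...
.....##########..
.....##########..
.....##########..
.....##########..
.....##########..
......########...
.................
.................
.................
.................
.................
.................
wrist vertical px [[254.6 181.8]
 [254.5 173. ]]
```

The lean is only about 1–4°, within what ring friction allows. The weight isn't moving, the gate is shut, and the robot is clear by over 0.1 m.

```bash
python3 -c "
from plant import robot
print(robot.read_state()['t'], robot.close_job())"
```

```text
the job is handed in; nothing more can be done
19.75 None
```

The brass weight now hangs still on the snap hook, upright to within about 4°, with the gate snapped shut behind its eye; the robot is clear and I handed the job in at 19.75 s, but no verdict came back.

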